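# Hold a graphite pad through the guard window of an edge dresser

## Task

Dress the end of the graphite pad. First slide the shutter on top of the grey guard box fully open, then lift the upright graphite pad (the thin, broad, dark one, not the sharpening stone) out of the wooden block and lower its end straight down through the window onto the sprung shoe inside. Finish while still holding the pad there, upright and pressed gently so that the shoe is sunk about half of its 16 mm travel; never drive the shoe to its stop, and leave the sharpening stone standing in the block.

Things in the scene. Friction and masses are not known exactly. Their poses are not given: they have to be found in the camera images.
- guard: Grey sheet-steel guard box fixed to the bench, 130 x 190 x 90 mm (its x, y, z); origin at the centre of its underside, z up; the roof's upper face is 90 mm above the origin. Two aluminium rails, 6 mm high, stand on the roof along its y, at x = +-42 mm, joined at the +y end by a stop bar of the same height.
- window (a point): Centre of the slot-shaped window, at the level of the roof's upper face, 35 mm from the box's middle towards -y; axes as those of the box. The slot is 56 mm long in x and 13 mm wide in y, its rim bevelled by 2 mm, the roof 6 mm thick. Only the end of the graphite pad (52 x 11 mm) fits: 2 mm of clearance in width, 4 mm in length.
- shutter (a joint): Flat shutter, 76 x 60 x 3 mm, lying on the roof between the rails and covering the window: 0 = shut, 0.055 m = fully open against its stop. It slides towards +y of the guard box, with about 1 N of friction, and stays where it is left. It starts shut or up to 10 mm open, always covering the slot.
- shutter_grip (a point): Centre of the black upright grip fin on the shutter: 30 mm long in the box's x, 14 mm thick in its y, 24 mm high, top 27 mm above the roof; it moves with the shutter. The point is 15 mm above the roof. Axes as those of the box.
- shoe (a joint): Sprung abrasive shoe under the window, flat top 70 x 30 mm, centred under the slot: 0 = up at rest, its top 35 mm below the roof's upper face; it grows as the shoe is pressed down, to 0.016 m at the stop. It yields about 1 mm for every 0.8 N, nearly from 0 N; the pad's own weight alone sinks it about 2 to 3 mm.
- block: Wooden block fixed to the bench, 80 x 150 x 34 mm (its x, y, z); origin at the centre of its underside. Two stalls, each 58 mm (x) by 17 mm (y) and 24 mm deep, lie at y = +40 and -40 mm; one holds the graphite pad, the other the sharpening stone, either way round.
- pad_center (a point): Centre of the graphite pad, a loose black plate 52 x 82 x 11 mm of about 0.2 kg standing on its short end in a stall of the block, so that 82 mm is upright: its top is 41 mm above this point, its lower end 41 mm below. Site axes: x = the 52 mm width (level), y = the 82 mm length (upright), z = the 11 mm thickness (level).
- pad: The same graphite pad; this origin lies in the middle of one broad 52 x 82 mm face. Axes as those of pad_center.
- stone_center (a point): Centre of the sharpening stone, a loose rose-coloured bar 22 x 85 x 14 mm standing on end in the other stall; y is its length, upright. Leave it there.
Not all that is in view belongs to the job. There is more than one size of the pad; the one meant has the size given above.

How it is judged:
On the way, in this order (a step that is already met when the one before it is completed fails the run):
1. the shutter is slid fully open (to within 8 mm of its stop) (value of joint shutter above 0.047 m), for 0.2 s.
2. the fingers hold the graphite pad well clear of the block (height (world z) of pad_center above 0.125 m and contact force between the fingers and pad above 1 N), for 0.2 s.
At the end, for the whole second after the job is handed in: For the last second the fingers hold the graphite pad still and upright (within 7 degrees) through the open window (centres within 7 mm sideways), pressing the shoe down by 4.5 to 12.5 mm; shutter open; stone moved less than 20 mm (value of joint shutter above 0.045 m and value of joint shoe between 0.0045 and 0.0125 m and contact force between pad and the fingers above 2 N and horizontal distance between pad_center and window below 0.007 m and z of pad_center in the frame of window between -0.012 and 0.004 m and angle between the y axis of pad_center and the z axis of guard, either way round below 0.12 rad and angle between the x axis of pad_center and the x axis of guard, either way round below 0.15 rad and linear speed of pad below 0.02 m/s and distance of stone_center from where it was at the start of the episode below 0.02 m); the arm keeps its last pose, push and grip.
It fails at once if the shoe is driven to its stop (value of joint shoe above 0.0153 m).
It fails at once if the sharpening stone is knocked out of its place (distance of stone_center from where it was at the start of the episode above 0.025 m).
It also fails if it takes over 48 s, if anything falls off the work surface, if the arm or the gripper's body presses on something with over 40 N, if the wrist force passes 120 N, or if a joint passes its speed limit or range.

## Robot

A 6-joint arm with a two-finger parallel gripper is mounted at the origin on a cart in front of the work surface, level with it; the furniture and walls round the work are solid. World frame = base frame: x ahead of the robot, y to its left, z up, the work surface at z = 0. Lengths are in m, angles in rad, forces in N, time in s.
With the tool pointing down it reaches from about 0.35 to 0.975 m from the base axis. Payload 4.9 kg.
Tool frame: the origin (TCP) lies between the finger pads; the fingertips stand 19 mm ahead of it and the grasp point (between the pads) is the TCP; z points along the fingers, y is the direction in which the jaws open and shut (so a half turn about z gives the same grasp; the last joint's range is limited). The gripper opens to 85 mm and grips with 20 to 120 N. Pads are 22 mm wide; open, the fingers measure 114 mm over their backs; the gripper's body (76 mm by 85 mm) begins 54 mm behind the grasp point. The pads swing forward as they close: fully open they stand 13 mm farther back than shut.
Start: joints at [1.148, 0.053, 1.613, -0, 1.476, -0.119], TCP at [0.187, 0.596, 0.25] pointing down, gripper open.
Joint ranges: [-3.01, 3.01], [-1.01, 2.22], [0.06, 2.58], [-1.02, 4.17], [0.09, 2.62], [-3.14, 3.14]. Speed limits (rad/s): [2.57, 2.57, 3.14, 3.14, 3.14, 3.14].

## Interface

Orientations are given as a unit quaternion [w, x, y, z].
In Python, from plant import state, grab_frame, calibration, job_done gives the robot as it stands. The module is installed in compiled form; this text tells all that it offers.
- The arm moves only by the tool servo_tool, never from a script. Its argument "deltas" is a list that holds one entry, the list of rows, each a list of 5 numbers: the finger opening in mm, from 0 to 85.4, then the shift along the world's x, y, z in mm, then the turn about the world's z in units of 6 degrees (1.0 is 6 degrees). A call has 1 to 5 rows; each row is the pose to reach, as a shift and turn from the pose commanded when the call began; what a row does not reach only later rows make up. A row lasts 1/8 s, in which the tool goes at most 62.5 mm and 10.7 degrees, less where a joint would pass 70% of its speed; a pose out of reach is approached as far as the arm can. A call with a gripper value outside its range is refused whole. The fingers move at their own pace and stop on an object; the grip force is fixed at half the most. Time passes only in rows, so rows that repeat a pose let the fingers close. It gives the time, the measured TCP pose, the force and the opening at its end, in the units of the state.
- state(): the state, without advancing time (a new reading comes with each control period).
- grab_frame(name): name is "side" or "top" or "wrist"; returns the picture (420x560x3 uint8, red, green, blue); there is no depth.
- calibration(name): a dict with "intrinsics" (3x3 intrinsics, pixels), "k1" (the pictures are not rectified: a ray, as slopes to the right and down, at radius r is drawn at 1 + k1 r^2 times it, then the intrinsics apply), "world_from_camera" (4x4, takes a point from camera to world coordinates). Camera axes: x right, y down, z forward; pixel columns grow to the right and rows downward; lengths in m; the calibration is good to about 2 mm. A picture is of the moment at which its call begins: read the wrist's pose just before it. calibration takes no time and is no camera call; for the wrist camera it gives the pose at the moment of the call.
- job_done(): hands the job in, once; it reports no verdict.
The state is a dict: "time": time; "joint_pos": joint angles; "joint_vel": joint speeds; "joint_efforts": joint torques, N m; "tool_pos": TCP position; "tool_rot": TCP orientation; "contact_force": force on the tool from outside, world axes, zero at the start; "ft_torque": the same for the moment, N m; "gripper_width": opening from 0.0 (shut) to 1.0 (fully open).
Only numpy, scipy, OpenCV 4.12 (cv2) and the standard library are available. Lean on these libraries where they do the work, as an engineer would, in place of code of your own. Each camera call takes 0.05 s, during which the arm holds its last target.

## Working session

There is one attempt and no reset: what is moved stays moved. The work goes in short steps, Python scripts to look and compute and a tool call to move; the robot and the scene stay as the last step left them, time stands still between calls to the robot, and variables do not carry over. Pictures are saved under pics/ and viewed, and the job is handed in when it is done.

Besides the shell and the picture viewer there is one more tool, called in YAML: its name, and indented under it one key for each argument. servo_tool: Moves the arm, as the interface text tells. Its arguments: {"type":"object","properties":{"deltas":{"type":"array","items":{"type":"array","items":{"type":"array","items":{"type":"number"}}}}},"required":["deltas"]}

```bash
mkdir -p pics
python3 - <<'E'
from plant import state, grab_frame, calibration
import cv2
print(state())
for n in ("side","top","wrist"):
    c=calibration(n); print(n,c)
    f=grab_frame(n); cv2.imwrite(f"pics/{n}0.png",f[:,:,::-1])
E
```

```text
{'time': 0.0, 'joint_pos': array([ 1.14798059e+00,  5.33758826e-02,  1.61429589e+00,  1.52470347e-05,
        1.47599389e+00, -1.19016292e-01]), 'joint_vel': array([-0.00059461, -0.0004202 , -0.00207288, -0.00021805, -0.00055839,
        0.00095038]), 'joint_efforts': array([ 5.89436549e-04, -3.93676078e+01, -3.70179963e+01, -2.72645548e-05,
        6.91347013e-03, -1.69813842e-05]), 'tool_pos': array([0.18673208, 0.5958423 , 0.24905005]), 'tool_rot': array([-2.84695437e-04,  1.51316892e-01,  9.88484761e-01, -9.96669893e-04]), 'contact_force': array([-0.84787378,  0.06644219,  0.86586106]), 'ft_torque': array([-0.00470466, -0.02982176,  0.01557174]), 'gripper_width': 0.9992038371810172}
side {'intrinsics': array([[463.58209869,   0.        , 283.57359291],
       [  0.        , 463.58209869, 211.51464007],
       [  0.        ,   0.        ,   1.        ]]), 'k1': -0.09809034378717639, 'world_from_camera': array([[ 0.95382553, -0.17407302,  0.24477632,  0.3336237 ],
       [-0.30007002, -0.51637356,  0.80207002, -0.73891092],
       [-0.01322273, -0.8384849 , -0.54476438,  0.5442048 
[... 307 characters left out ...]
75, -0.99742035,  0.07130494,  0.50123805],
       [-0.99986544,  0.00722928, -0.01472565, -0.07085262],
       [ 0.01417218, -0.071417  , -0.99734586,  1.00171249],
       [ 0.        ,  0.        ,  0.        ,  1.        ]])}
wrist {'intrinsics': array([[294.23806507,   0.        , 276.77089396],
       [  0.        , 294.23806507, 215.58924793],
       [  0.        ,   0.        ,   1.        ]]), 'k1': -0.008281685980563091, 'world_from_camera': array([[ 0.29870893,  0.90721774,  0.29619074,  0.11068038],
       [ 0.95434106, -0.28315302, -0.09517097,  0.61987077],
       [-0.00247349,  0.3110954 , -0.95037547,  0.37259254],
       [ 0.        ,  0.        ,  0.        ,  1.        ]])}
```

View pics/side0.png

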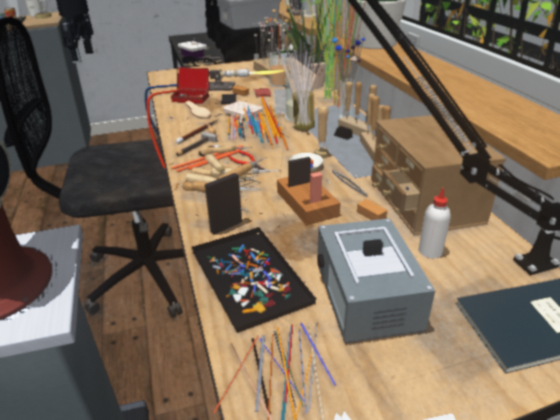

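View pics/top0.png

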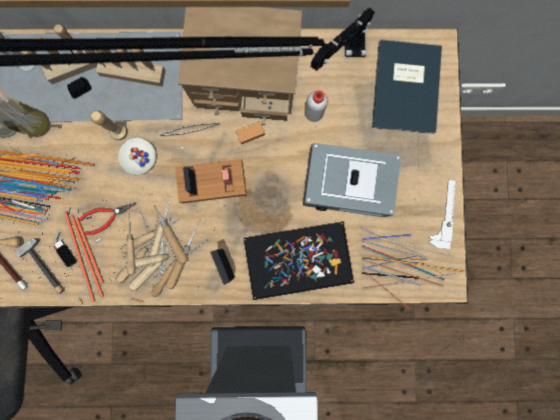

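View pics/wrist0.png

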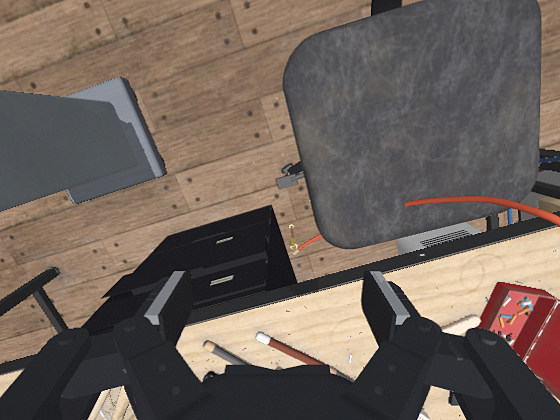

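Run:
```python
import cv2
t=cv2.imread("pics/top0.png"); 
cv2.imwrite("pics/top0g.png",cv2.resize(t[135:225,290:410],None,fx=6,fy=6,interpolation=cv2.INTER_CUBIC))
cv2.imwrite("pics/top0b.png",cv2.resize(t[145:215,165:265],None,fx=7,fy=7,interpolation=cv2.INTER_CUBIC))
s=cv2.imread("pics/side0.png"); 
cv2.imwrite("pics/side0c.png",cv2.resize(s[140:350,170:450],None,fx=2.8,fy=2.8,interpolation=cv2.INTER_CUBIC))
```

```text
(no output)
```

View pics/top0g.png

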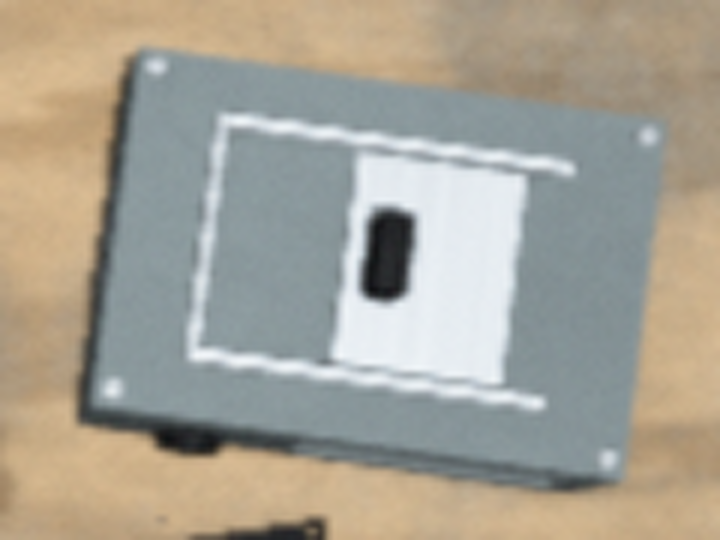

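View pics/top0b.png

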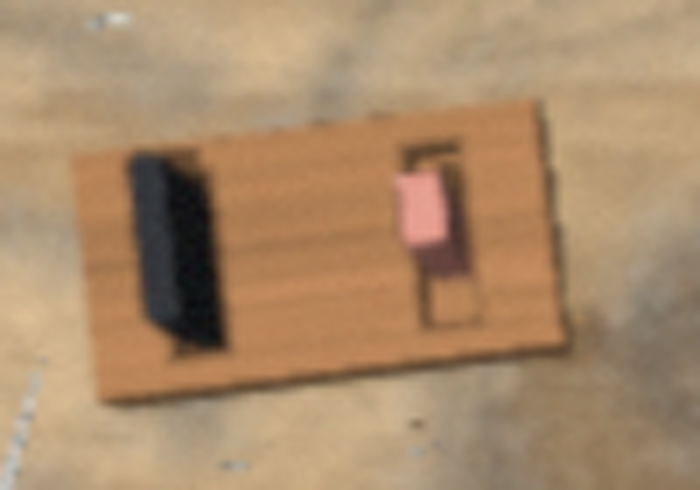

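View pics/side0c.png

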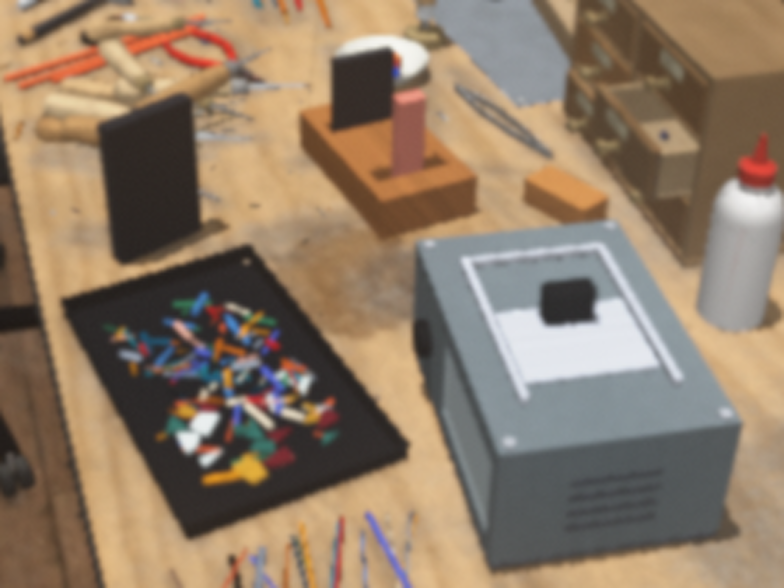

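```bash
cat > h.py <<'E'
import numpy as np, cv2
from plant import state, grab_frame, calibration
def rays(cal,px):
    K=cal["intrinsics"];d=np.array([cal["k1"],0,0,0.])
    p=cv2.undistortPoints(np.asarray(px,float).reshape(-1,1,2),K,d).reshape(-1,2)
    T=cal["world_from_camera"]
    r=np.c_[p,np.ones(len(p))]@T[:3,:3].T
    return T[:3,3],r
def onplane(cal,px,z):
    o,r=rays(cal,px)
    return o+r*((z-o[2])/r[:,2])[:,None]
def proj(cal,P):
    T=np.linalg.inv(cal["world_from_camera"]);P=np.asarray(P,float).reshape(-1,3)
    q,_=cv2.projectPoints(P,cv2.Rodrigues(T[:3,:3])[0],T[:3,3],cal["intrinsics"],np.array([cal["k1"],0,0,0.]))
    return q.reshape(-1,2)
E
python3 - <<'E'
from h import *
c=calibration("top")
f=lambda p,s,o:(np.array(p,float)+.5)/s-.5+np.array(o)
g=f([(140,50),(665,120),(618,483),(88,413)],6,(290,135))
G=onplane(c,g,.09); print(G); print([np.linalg.norm(G[i]-G[i-1]) for i in range(4)],G.mean(0))
e=(G[0]-G[1])+(G[3]-G[2]); print("guard +y dir deg",np.degrees(np.arctan2(e[1],e[0])))
s=f([(357,152),(528,175),(503,383),(333,360)],6,(290,135)); S=onplane(c,s,.093);print("shutter",S,[np.linalg.norm(S[i]-S[i-1]) for i in range(4)],S.mean(0))
k=onplane(c,f([(389,253)],6,(290,135)),.117);print("fin top",k)
b=f([(75,157),(540,102),(568,345),(103,402)],7,(165,145));B=onplane(c,b,.034);print("block",B,[np.linalg.norm(B[i]-B[i-1]) for i in range(4)],B.mean(0))
e=(B[0]-B[1])+(B[3]-B[2]); print("block y dir",np.degrees(np.arctan2(e[1],e[0])))
p=f([(132,155),(158,155),(182,322),(150,320)],7,(165,145));P=onplane(c,p,.010+.082);print("pad top",P,[np.linalg.norm(P[i]-P[i-1]) for i in range(4)],P.mean(0))
p=f([(396,175),(440,170),(448,240),(408,247)],7,(165,145));P=onplane(c,p,.010+.085);print("stone top",P,[np.linalg.norm(P[i]-P[i-1]) for i in range(4)],P.mean(0))
E
```

```text
[[ 0.70645541 -0.15122768  0.09      ]
 [ 0.68034798 -0.33774413  0.09      ]
 [ 0.55126991 -0.3175114   0.09      ]
 [ 0.57729155 -0.13120538  0.09      ]]
[np.float64(0.13070652186177906), np.float64(0.1883347738689422), np.float64(0.1306541677003725), np.float64(0.18811448300884184)] [ 0.62884121 -0.23442215  0.09      ]
guard +y dir deg 82.04035107339921
shutter [[ 0.66888115 -0.2272207   0.093     ]
 [ 0.6603406  -0.28765608  0.093     ]
 [ 0.58658678 -0.27705272  0.093     ]
 [ 0.59510714 -0.21733481  0.093     ]] [np.float64(0.07443343019481645), np.float64(0.06103586275315667), np.float64(0.07451213186243565), np.float64(0.06032266976278728)] [ 0.62772892 -0.25231608  0.093     ]
fin top [[ 0.62937796 -0.23341339  0.117     ]]
block [[ 0.66594029  0.15347135  0.034     ]
 [ 0.68287779  0.00465991  0.034     ]
 [ 0.60434152 -0.00415398  0.034     ]
 [ 0.58710801  0.14383623  0.034     ]] [np.float64(0.07941891102638089), np.float64(0.14977223021486066), np.float64(0.07902929768398839), np.float64(0.14899025834665316)] [0.6350669  0.07445338 0.034     ]
block y dir 96.56759367247139
pad top [[0.6565714  0.12291075 0.092     ]
 [0.65652339 0.11509886 0.092     ]
 [0.60588736 0.10753632 0.092     ]
 [0.60655562 0.1171186  0.092     ]] [np.float64(0.05035004537219257), np.float64(0.00781203464081923), np.float64(0.051197659984580715), np.float64(0.009605559739022607)] [0.63138444 0.11566613 0.092     ]
stone top [[0.64951164 0.04313649 0.095     ]
 [0.650947   0.02994208 0.095     ]
 [0.62974066 0.02752846 0.095     ]
 [0.62770219 0.03950346 0.095     ]] [np.float64(0.02210997712811335), np.float64(0.013272257005661004), np.float64(0.021343250710174223), np.float64(0.012147271635084769)] [0.63947537 0.03502762 0.095     ]
```

servo_tool:
  deltas:
    - [[85, 29, -55, 0, 0.4], [85, 58, -110, 0, 0.8], [85, 87, -165, 0, 1.2], [85, 116, -220, 0, 1.57], [85, 145, -275, 0, 1.57]]

```text
time: 0.78
tool_pos: [0.3323, 0.3195, 0.2501]
tool_rot: [0.0, 0.069, 0.998, -0.0]
contact_force: [1.4, -0.3, -0.3]
gripper_width: 0.996
```

servo_tool:
  deltas:
    - [[85, 29, -55, 0, 0], [85, 58, -110, 0, 0], [85, 87, -165, 0, 0], [85, 116, -220, 0, 0], [85, 145, -275, 0, 0]]

```text
time: 1.4
tool_pos: [0.4774, 0.0444, 0.2503]
tool_rot: [0.0, 0.07, 0.998, 0.0]
contact_force: [0.4, 1.1, -0.2]
gripper_width: 1.0
```

servo_tool:
  deltas:
    - [[60, 29, -55, 0, 0], [60, 58, -110, 0, 0], [50, 87, -165, 0, 0], [50, 116, -220, 0, 0], [50, 145, -275, 0, 0]]

```text
time: 2.02
tool_pos: [0.6225, -0.2305, 0.2498]
tool_rot: [-0.0, 0.07, 0.998, 0.0]
contact_force: [0.8, 0.4, 0.9]
gripper_width: 0.584
```

Run:
```python
from h import *
c=calibration("wrist"); print(c["world_from_camera"].round(4).tolist(), state()["tool_pos"],state()["joint_pos"])
f=grab_frame("wrist"); cv2.imwrite("pics/wrist1.png",f[:,:,::-1])
print(proj(c,[[.6294,-.2334,.117],[.6239,-.2691,.09]]))
```

```text
[[0.1388, 0.9413, 0.3078, 0.5435], [0.9903, -0.1318, -0.0434, -0.2196], [-0.0003, 0.3108, -0.9505, 0.3733], [0.0, 0.0, 0.0, 1.0]] [ 0.62251732 -0.23054595  0.24980854] [-4.66783477e-01  1.43260282e-01  1.51685773e+00  2.33713346e-04
  1.48200926e+00 -1.89788662e+00]
[[274.93316001 218.84971153]
 [239.21436219 209.76268744]]
```

View pics/wrist1.png

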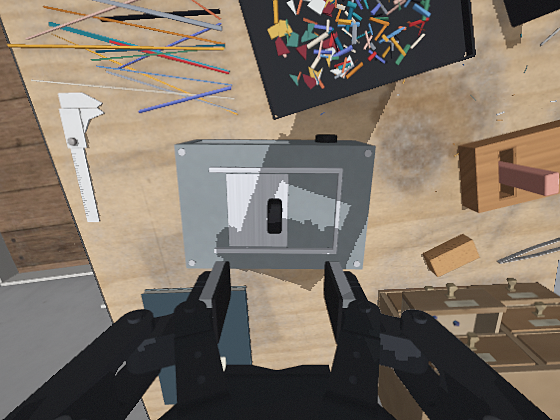

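servo_tool:
  deltas:
    - [[50, 5, -3, -50, 0], [50, 5, -3, -90, 0], [50, 5, -3, -120, 0], [50, 5, -3, -130, 0], [50, 5, -3, -130, 0]]

```text
time: 2.7
tool_pos: [0.6268, -0.2315, 0.12]
tool_rot: [-0.0, 0.07, 0.998, 0.0]
contact_force: [-0.1, -0.1, 0.8]
gripper_width: 0.586
```

Run:
```python
from h import *
f=grab_frame("side"); cv2.imwrite("pics/side1.png",cv2.resize(f[150:350,270:470,::-1],None,fx=3,fy=3))
f=grab_frame("wrist"); cv2.imwrite("pics/wrist2.png",f[:,:,::-1])
```

```text
(no output)
```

View pics/side1.png

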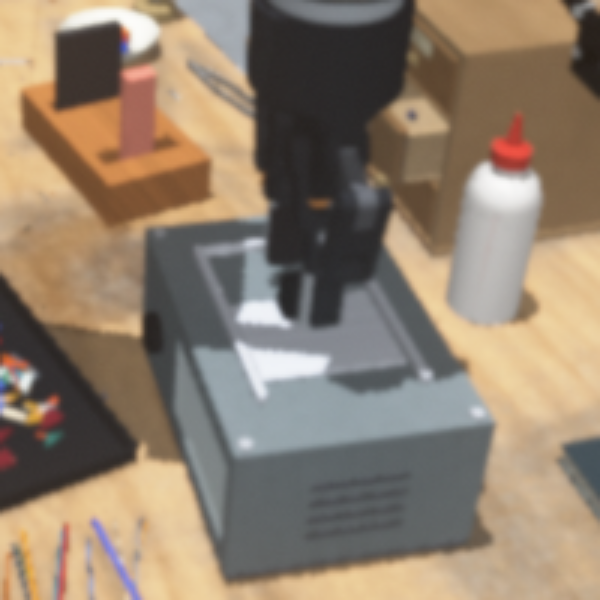

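View pics/wrist2.png

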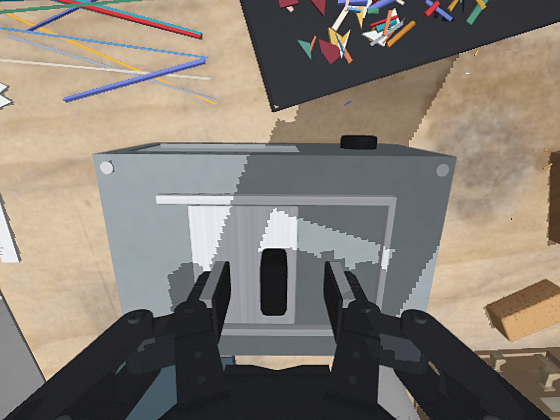

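servo_tool:
  deltas:
    - [[22, 0, 0, 0, 0], [22, 0, 0, 0, 0], [22, 0, 0, 0, 0], [22, 0, 0, 0, 0]]

```text
time: 3.3
tool_pos: [0.627, -0.2317, 0.1204]
tool_rot: [0.0, 0.07, 0.998, -0.0]
contact_force: [-0.2, 0.2, 0.3]
gripper_width: 0.262
```

servo_tool:
  deltas:
    - [[22, 1, 8, 0, 0], [22, 2, 16, 0, 0], [22, 3, 24, 0, 0], [22, 4, 32, 0, 0], [22, 6, 40, 0, 0]]

```text
time: 3.92
tool_pos: [0.6327, -0.1909, 0.1203]
tool_rot: [-0.001, 0.07, 0.998, 0.0]
contact_force: [-0.0, 0.0, -0.1]
gripper_width: 0.261
```

servo_tool:
  deltas:
    - [[22, 0, 3, 0, 0], [22, 1, 6, 0, 0], [22, 1, 8, 0, 0], [22, 1, 10, 0, 0], [22, 1, 10, 0, 0]]

```text
time: 4.55
tool_pos: [0.6338, -0.1847, 0.1201]
tool_rot: [0.0, 0.07, 0.998, -0.003]
contact_force: [0.2, -9.9, -2.7]
gripper_width: 0.26
```

servo_tool:
  deltas:
    - [[22, 0, 2, 0, 0], [22, 0, 3, 0, 0], [22, 0, 4, 0, 0], [22, 1, 5, 0, 0], [22, 1, 5, 0, 0]]

```text
time: 5.18
tool_pos: [0.6339, -0.1843, 0.1201]
tool_rot: [-0.0, 0.071, 0.997, -0.007]
contact_force: [-2.4, -23.6, -4.5]
gripper_width: 0.26
```

Run:
```python
from h import *
f=grab_frame("wrist"); cv2.imwrite("pics/wrist3.png",f[:,:,::-1])
```

```text
(no output)
```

View pics/wrist3.png

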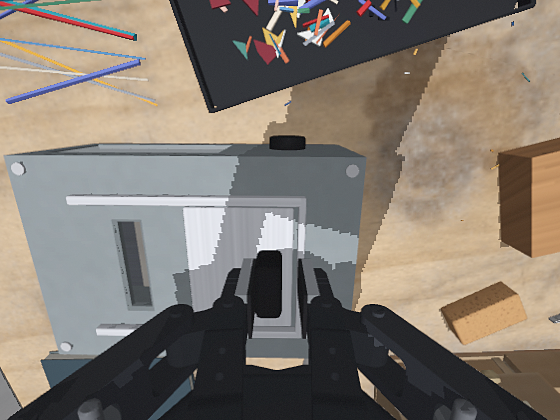

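servo_tool:
  deltas:
    - [[22, -1, -10, 0, 0], [22, -1, -10, 0, 0], [50, -1, -10, 0, 0], [50, -1, -10, 0, 0], [50, -1, -10, 0, 0]]

```text
time: 5.85
tool_pos: [0.6341, -0.186, 0.1203]
tool_rot: [0.0, 0.069, 0.998, 0.0]
contact_force: [0.3, -0.5, 0.7]
gripper_width: 0.585
```

servo_tool:
  deltas:
    - [[50, 0, 0, 20, 0], [50, 0, 0, 70, 0], [50, 0, -20, 110, 0], [50, 0, -35, 130, 0], [50, 0, -35, 130, 0]]

```text
time: 6.48
tool_pos: [0.6347, -0.223, 0.2528]
tool_rot: [0.002, 0.07, 0.998, -0.001]
contact_force: [0.0, -0.0, -1.0]
gripper_width: 0.588
```

Run:
```python
from h import *
c=calibration("wrist"); f=grab_frame("wrist"); cv2.imwrite("pics/wrist4.png",f[:,:,::-1]); np.save("w4.npy",c["world_from_camera"])
f=grab_frame("top"); cv2.imwrite("pics/top4.png",f[:,:,::-1])
print(state()["tool_pos"])
```

```text
[ 0.6332844  -0.22125425  0.24851366]
```

View pics/wrist4.png

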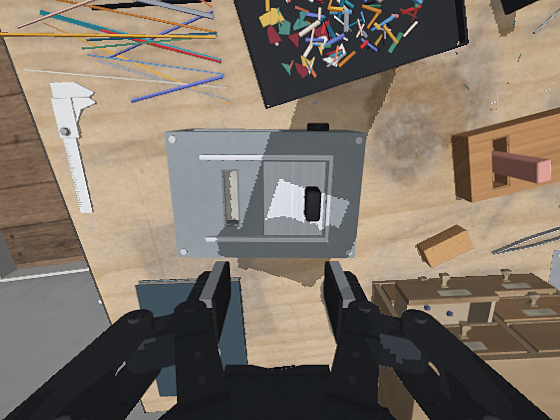

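Run:
```python
from h import *
c=calibration("wrist"); f=grab_frame("wrist"); cv2.imwrite("pics/wrist5.png",f[:,:,::-1]); np.save("w5.npy",c["world_from_camera"])
print(state()["tool_pos"])
cv2.imwrite("pics/wrist5w.png",cv2.resize(f[155:240,200:290,::-1],None,fx=7,fy=7,interpolation=cv2.INTER_CUBIC))
t=grab_frame("top");cv2.imwrite("pics/top5g.png",cv2.resize(t[135:225,290:410,::-1],None,fx=6,fy=6,interpolation=cv2.INTER_CUBIC))
```

```text
[ 0.6330137  -0.2209014   0.24763879]
```

View pics/wrist5w.png

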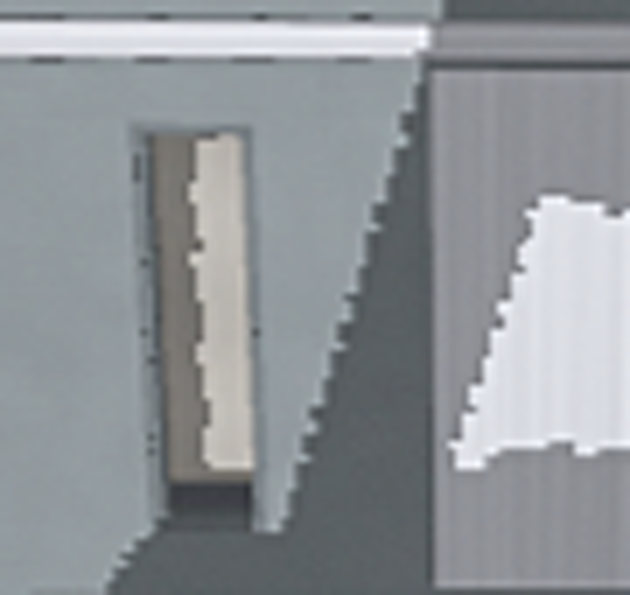

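View pics/top5g.png

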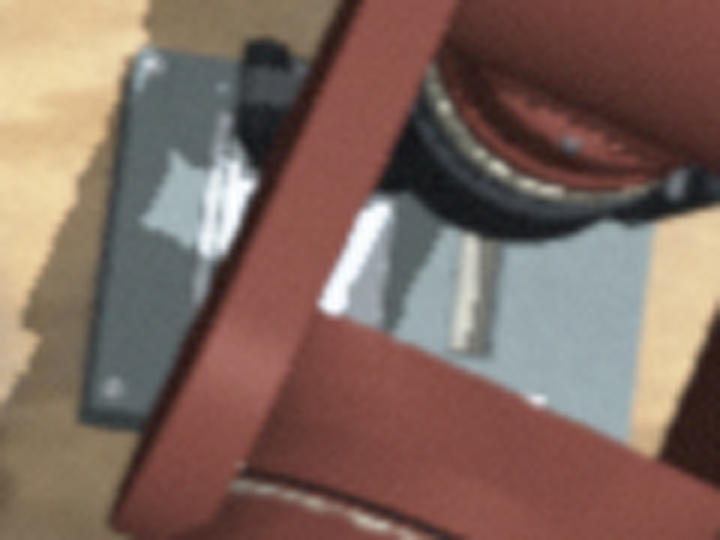

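Run:
```python
from h import *
c=calibration("wrist"); c["world_from_camera"]=np.load("w5.npy")
f=lambda p,s,o:(np.array(p,float)+.5)/s-.5+np.array(o)
W=onplane(c,f([(132,125),(251,125),(264,530),(150,530)],7,(200,155)),.09)
print(W,[np.linalg.norm(W[i]-W[i-1]) for i in range(4)],W.mean(0))
e=W[2]+W[3]-W[0]-W[1];print(np.degrees(np.arctan2(e[1],e[0])))
# screws (roof corners) & rails in full image
im=cv2.imread("pics/wrist5.png")
cv2.imwrite("pics/w5g.png",cv2.resize(im[110:270,150:380],None,fx=3.4,fy=3.4,interpolation=cv2.INTER_CUBIC))
```

```text
[[ 0.59418731 -0.27254796  0.09      ]
 [ 0.59646814 -0.25633918  0.09      ]
 [ 0.65530623 -0.2652669   0.09      ]
 [ 0.6529871  -0.28180039  0.09      ]] [np.float64(0.059523291410250985), np.float64(0.01636845899932978), np.float64(0.05951155044496231), np.float64(0.01669534098578585)] [ 0.6247372  -0.26898861  0.09      ]
-8.785181365749963
```

View pics/w5g.png

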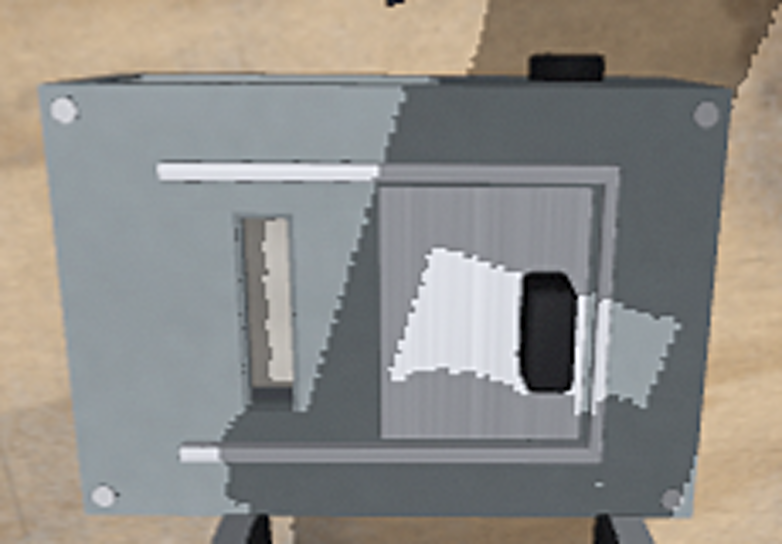

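Run:
```python
from h import *
c=calibration("wrist"); c["world_from_camera"]=np.load("w5.npy")
f=lambda p,s,o:(np.array(p,float)+.5)/s-.5+np.array(o)
W=onplane(c,f([(40,87),(730,93),(690,516),(85,512)],3.4,(150,110)),.09)
print(W,[np.linalg.norm(W[i]-W[i-1]) for i in range(4)],W.mean(0))
e=W[1]+W[2]-W[0]-W[3];print(np.degrees(np.arctan2(e[1],e[0])))
S=onplane(c,f([(380,186),(592,186),(580,439),(380,438)],3.4,(150,110)),.093);print(S,S.mean(0))
print("fin",onplane(c,f([(549,331)],3.4,(150,110)),.117))
```

```text
[[ 0.55279207 -0.31806235  0.09      ]
 [ 0.58055302 -0.13178005  0.09      ]
 [ 0.70715455 -0.15031751  0.09      ]
 [ 0.67952004 -0.33725398  0.09      ]] [np.float64(0.12817291911883974), np.float64(0.18833949428909397), np.float64(0.12795148953987434), np.float64(0.18896801386001497)] [ 0.63000492 -0.23435347  0.09      ]
81.55744007237574
[[ 0.59190166 -0.23016516  0.093     ]
 [ 0.60007278 -0.17185022  0.093     ]
 [ 0.67517724 -0.18226193  0.093     ]
 [ 0.66647761 -0.24184599  0.093     ]] [ 0.63340732 -0.20653083  0.093     ]
fin [[ 0.63280345 -0.18994558  0.117     ]]
```

servo_tool:
  deltas:
    - [[50, 0, 55, 0, 0.6], [50, 0, 115, 0, 1.2], [50, 0, 175, 0, 1.8], [50, 0, 235, 0, 2.5], [50, 0, 290, 0, 2.5]]

```text
time: 7.3
tool_pos: [0.6327, 0.071, 0.2481]
tool_rot: [-0.002, -0.062, 0.998, 0.0]
contact_force: [0.4, -0.2, 1.0]
gripper_width: 0.589
```

servo_tool:
  deltas:
    - [[50, 0, 30, -20, 0], [50, -1, 42, -50, 0], [50, -1, 47, -50, 0], [50, -1, 47, -50, 0], [50, -1, 47, -50, 0]]

```text
time: 7.92
tool_pos: [0.6338, 0.1148, 0.2018]
tool_rot: [0.001, -0.061, 0.998, -0.0]
contact_force: [-0.1, -0.1, 0.2]
gripper_width: 0.584
```

Run:
```python
from h import *
c=calibration("wrist"); f=grab_frame("wrist"); cv2.imwrite("pics/wrist6.png",f[:,:,::-1]); np.save("w6.npy",c["world_from_camera"])
print(state()["tool_pos"],state()["joint_pos"],c["world_from_camera"][:3,3])
```

```text
[0.63377888 0.11473008 0.20189578] [ 6.36726549e-02  1.28386028e-01  1.61410475e+00 -1.15105088e-04
  1.39672420e+00 -1.62864489e+00] [0.55426539 0.10501352 0.3250909 ]
```

View pics/wrist6.png

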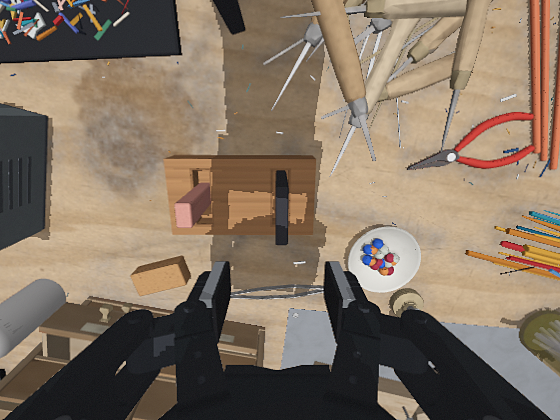

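Run:
```python
import cv2
im=cv2.imread("pics/wrist6.png")
cv2.imwrite("pics/w6p.png",cv2.resize(im[155:255,240:330],None,fx=6,fy=6,interpolation=cv2.INTER_CUBIC))
```

```text
(no output)
```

View pics/w6p.png

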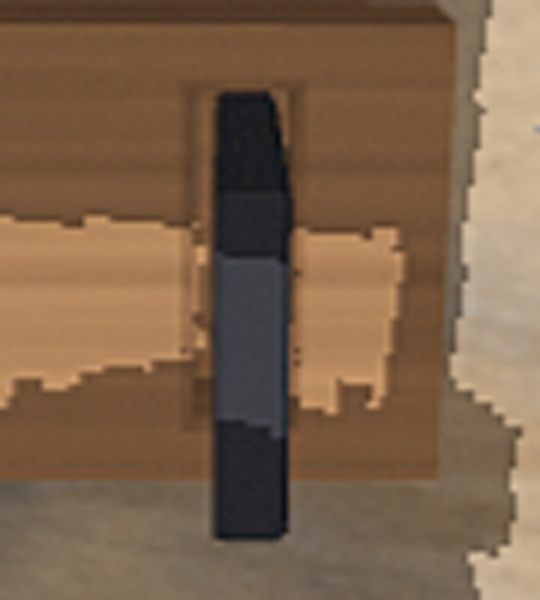

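Run:
```python
from h import *
c=calibration("wrist"); c["world_from_camera"]=np.load("w6.npy")
f=lambda p,s,o:(np.array(p,float)+.5)/s-.5+np.array(o)
W=onplane(c,f([(215,190),(292,190),(287,540),(213,540)],6,(240,155)),.092)
print(W,[np.linalg.norm(W[i]-W[i-1]) for i in range(4)],W.mean(0))
e=W[2]+W[3]-W[0]-W[1];print(np.degrees(np.arctan2(e[1],e[0])))
W=onplane(c,f([(185,82),(302,82),(298,428),(182,428)],6,(240,155)),.034)
print("stall",W,[np.linalg.norm(W[i]-W[i-1]) for i in range(4)],W.mean(0))
# side-view check of size: project expected pad corners top
s=calibration("side")
print(proj(s,[[.631,.1157,.092],[.6605,.119,.092],[.605,.112,.092]]))
```

```text
[[0.60595952 0.11002172 0.092     ]
 [0.60469425 0.12030892 0.092     ]
 [0.65559794 0.12646412 0.092     ]
 [0.65689782 0.11590979 0.092     ]] [np.float64(0.05127748626304267), np.float64(0.010364723378277745), np.float64(0.051274485651568835), np.float64(0.010634076166778464)] [0.63078738 0.11817614 0.092     ]
6.744159114030018
stall [[0.60139785 0.10417099 0.034     ]
 [0.59904375 0.12332049 0.034     ]
 [0.65935264 0.13086904 0.034     ]
 [0.66184225 0.11064601 0.034     ]] [np.float64(0.0607902223118565), np.float64(0.019293655585633483), np.float64(0.06077946540429832), np.float64(0.020375702631575204)] [0.63040912 0.11725163 0.034     ]
[[298.86460152 159.02745772]
 [311.09448677 156.43727826]
 [287.98984561 161.51848273]]
```

servo_tool:
  deltas:
    - [[45, -3, 2.3, -40, 0], [45, -3, 2.3, -80, 0], [45, -3, 2.3, -110, 0], [45, -3, 2.3, -119, 0], [45, -3, 2.3, -119, 0]]

```text
time: 8.6
tool_pos: [0.6304, 0.1173, 0.0819]
tool_rot: [0.0, -0.061, 0.998, -0.0]
contact_force: [0.3, -0.3, 0.3]
gripper_width: 0.522
```

Run:
```python
from h import *
f=grab_frame("wrist"); cv2.imwrite("pics/wrist7.png",f[:,:,::-1])
f=grab_frame("side"); cv2.imwrite("pics/side7.png",cv2.resize(f[80:280,200:400,::-1],None,fx=3,fy=3))
print(state()["tool_pos"])
```

```text
[0.63141074 0.1175712  0.08351178]
```

View pics/wrist7.png

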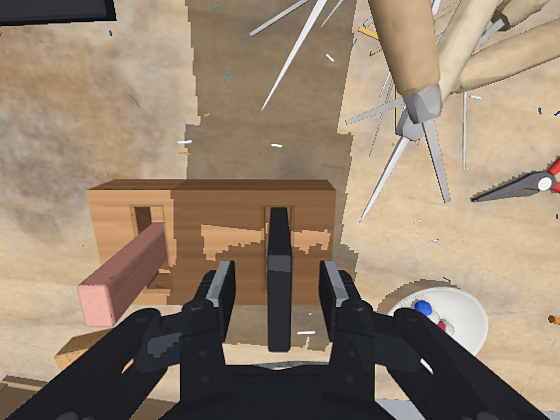

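View pics/side7.png

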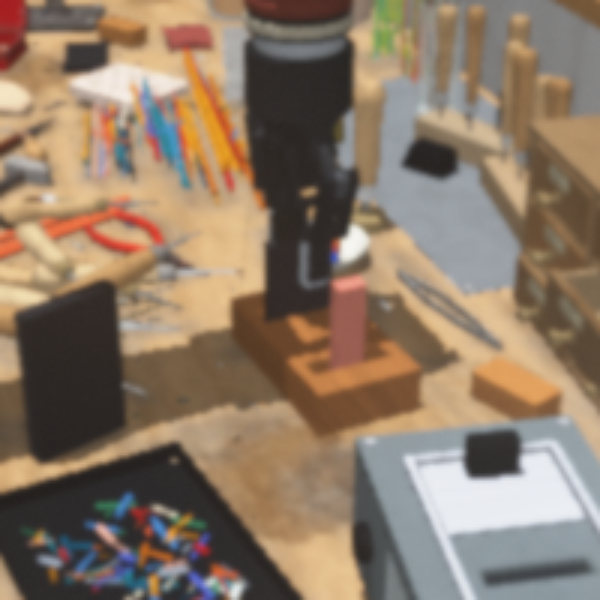

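servo_tool:
  deltas:
    - [[0, 0, 0, 0, 0], [0, 0, 0, 0, 0], [0, 0, 0, 0, 0], [0, 0, 0, 0, 0], [0, 0, 0, 0, 0]]

```text
time: 9.32
tool_pos: [0.6309, 0.1179, 0.0827]
tool_rot: [0.001, -0.061, 0.998, 0.0]
contact_force: [-0.9, 1.2, 5.7]
gripper_width: 0.119
```

servo_tool:
  deltas:
    - [[0, 0, 0, 10, 0], [0, 0, 0, 35, 0], [0, 0, 0, 70, 0], [0, 0, 0, 105, 0], [0, 0, 0, 120, 0]]

```text
time: 9.95
tool_pos: [0.6306, 0.1177, 0.2036]
tool_rot: [0.001, -0.061, 0.998, -0.0]
contact_force: [0.4, 0.8, -1.8]
gripper_width: 0.12
```

servo_tool:
  deltas:
    - [[0, 0, 0, 0, 0], [0, 0, 0, 0, 0], [0, 0, 0, 0, 0]]

```text
time: 10.32
tool_pos: [0.6289, 0.1176, 0.199]
tool_rot: [-0.002, -0.061, 0.998, -0.0]
contact_force: [0.7, 0.5, -1.9]
gripper_width: 0.12
```

Run:
```python
from h import *
c=calibration("wrist");np.save("w8.npy",c["world_from_camera"])
f=grab_frame("wrist"); cv2.imwrite("pics/wrist8.png",f[:,:,::-1])
f=grab_frame("side"); cv2.imwrite("pics/side8.png",f[:,:,::-1]);cv2.imwrite("pics/side8c.png",cv2.resize(f[60:260,200:400,::-1],None,fx=3,fy=3))
print(state())
```

```text
{'time': 10.425, 'joint_pos': array([ 6.85919191e-02,  1.24055054e-01,  1.62248395e+00, -6.61675453e-05,
        1.39743961e+00, -1.62458148e+00]), 'joint_vel': array([-1.02788942e-03, -4.03324760e-03, -8.67422219e-03,  1.01233893e-03,
        1.83528273e-04,  5.64210570e-05]), 'joint_efforts': array([ 6.82550381e-04, -4.25994802e+01, -3.70301235e+01, -3.27857733e-04,
        9.98022995e-03,  1.50896665e-05]), 'tool_pos': array([0.6293338 , 0.11759291, 0.19976338]), 'tool_rot': array([-1.19270098e-03, -6.11560504e-02,  9.98127504e-01, -4.14121383e-05]), 'contact_force': array([ 0.08978996,  0.16432395, -1.5792621 ]), 'ft_torque': array([ 0.03807996, -0.00796833,  0.0577531 ]), 'gripper_width': 0.11791584099698153}
```

View pics/wrist8.png

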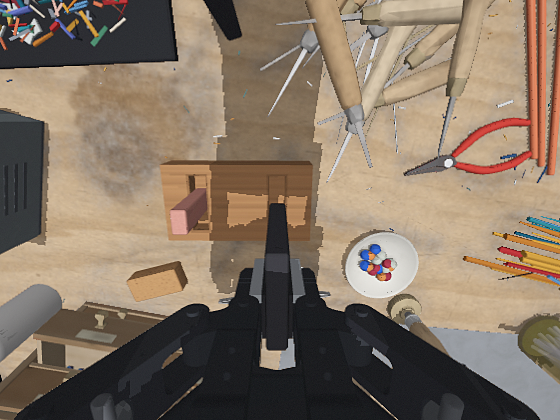

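View pics/side8c.png

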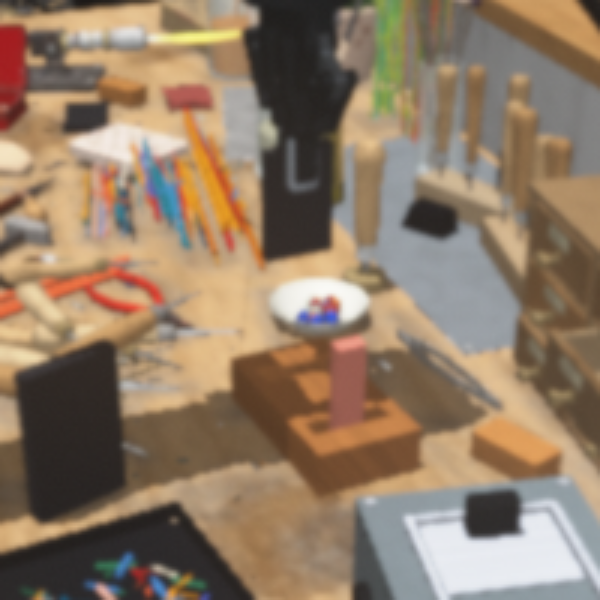

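Run:
```python
from h import *
c=calibration("wrist"); c["world_from_camera"]=np.load("w8.npy")
s=calibration("side")
t=np.array([.6297,.1175,.200]); th=np.radians(7.0)
ux=np.array([np.cos(th),np.sin(th),0]);uy=np.array([-np.sin(th),np.cos(th),0])
for nm,z in (("top",.0097),("bot",-.0723)):
    P=[t+ux*a*.026+uy*b*.0055+np.array([0,0,z]) for a in(-1,1) for b in(-1,1)]
    print(nm,"wrist",proj(c,P).round(1).tolist(),"side",proj(s,P).round(1).tolist())
im=cv2.imread("pics/wrist8.png");cv2.imwrite("pics/w8c.png",cv2.resize(im[190:360,240:320],None,fx=5,fy=3.5,interpolation=cv2.INTER_CUBIC))
im=cv2.imread("pics/side8.png");cv2.imwrite("pics/s8c.png",cv2.resize(im[90:160,270:330],None,fx=8,fy=8,interpolation=cv2.INTER_CUBIC))
```

```text
top wrist [[263.7, 255.3], [289.8, 255.3], [265.2, 354.4], [288.2, 354.4]] side [[287.8, 109.9], [285.5, 108.2], [310.8, 105.9], [308.3, 104.3]]
bot wrist [[268.8, 203.3], [284.8, 203.3], [269.4, 270.9], [284.2, 270.9]] side [[288.1, 147.0], [285.9, 145.0], [310.1, 142.5], [307.8, 140.6]]
```

View pics/w8c.png

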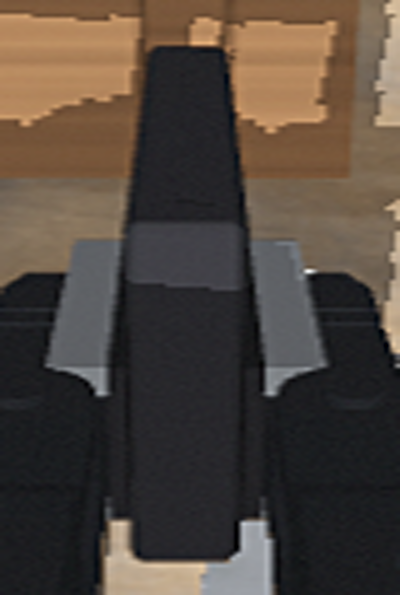

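View pics/s8c.png

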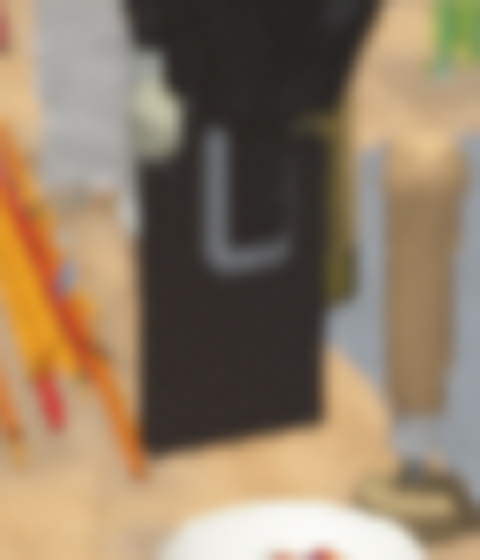

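servo_tool:
  deltas:
    - [[0, 0, -20, 20, 0], [0, 0, -70, 35, -0.5], [0, -1, -130, 35, -1.2], [0, -3, -190, 35, -2.0], [0, -4, -240, 35, -2.55]]

```text
time: 11.05
tool_pos: [0.6258, -0.1258, 0.2381]
tool_rot: [0.001, 0.074, 0.997, -0.001]
contact_force: [0.8, 0.6, -0.7]
gripper_width: 0.117
```

servo_tool:
  deltas:
    - [[0, 0, -50, 0, 0], [0, -1, -95, 0, 0], [0, -1.5, -130, 0, 0], [0, -1.5, -146.5, 0, 0], [0, -1.5, -146.5, 0, 0]]

```text
time: 11.68
tool_pos: [0.6243, -0.2699, 0.2369]
tool_rot: [0.0, 0.073, 0.997, 0.0]
contact_force: [0.1, 0.3, -1.1]
gripper_width: 0.117
```

servo_tool:
  deltas:
    - [[0, 0, 0, -20, 0], [0, 0, 0, -40, 0], [0, 0, 0, -55, 0], [0, 0, 0, -62, 0], [0, 0, 0, -62, 0]]

```text
time: 12.3
tool_pos: [0.6242, -0.2684, 0.1733]
tool_rot: [-0.001, 0.072, 0.997, 0.0]
contact_force: [0.4, 1.2, -1.5]
gripper_width: 0.115
```

servo_tool:
  deltas:
    - [[0, 0, 0, 0, 0], [0, 0, 0, 0, 0]]

```text
time: 12.55
tool_pos: [0.625, -0.2692, 0.1755]
tool_rot: [0.001, 0.072, 0.997, -0.0]
contact_force: [-0.8, 1.1, -1.2]
gripper_width: 0.124
```

Run:
```python
from h import *
for i in range(3):
  s0=state();print(s0["tool_pos"],s0["tool_rot"],s0["contact_force"])
  c=calibration("wrist");np.save("w9.npy",c["world_from_camera"])
  f=grab_frame("wrist"); cv2.imwrite("pics/wrist9.png",f[:,:,::-1])
cv2.imwrite("pics/w9c.png",cv2.resize(f[150:330,180:380,::-1],None,fx=4,fy=3.3,interpolation=cv2.INTER_CUBIC))
f=grab_frame("side"); cv2.imwrite("pics/side9c.png",cv2.resize(f[180:310,310:430,::-1],None,fx=6,fy=4.5,interpolation=cv2.INTER_CUBIC));cv2.imwrite("pics/side9.png",f[:,:,::-1])
```

```text
[ 0.62495601 -0.26918545  0.1754756 ] [ 8.52630144e-04  7.22906459e-02  9.97383162e-01 -4.04870688e-04] [-0.77031514  1.06021298 -1.24897315]
[ 0.62488061 -0.26913175  0.17533654] [ 7.48000325e-04  7.22939737e-02  9.97383025e-01 -3.50868830e-04] [-0.02559822  0.49836296 -1.53083651]
[ 0.62478358 -0.26907895  0.17515038] [ 5.97640670e-04  7.22836439e-02  9.97383895e-01 -2.90063208e-04] [ 0.47397685 -0.34626232 -1.8604512 ]
```

View pics/w9c.png

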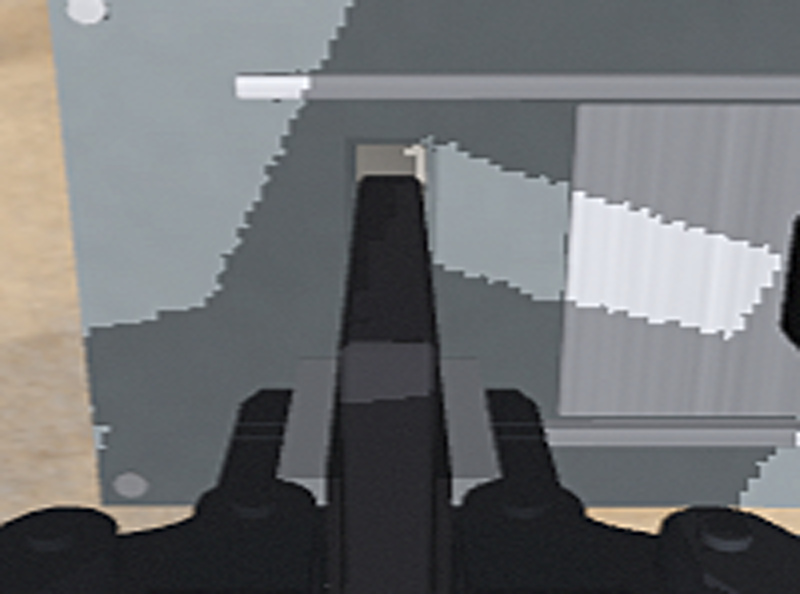

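View pics/side9c.png

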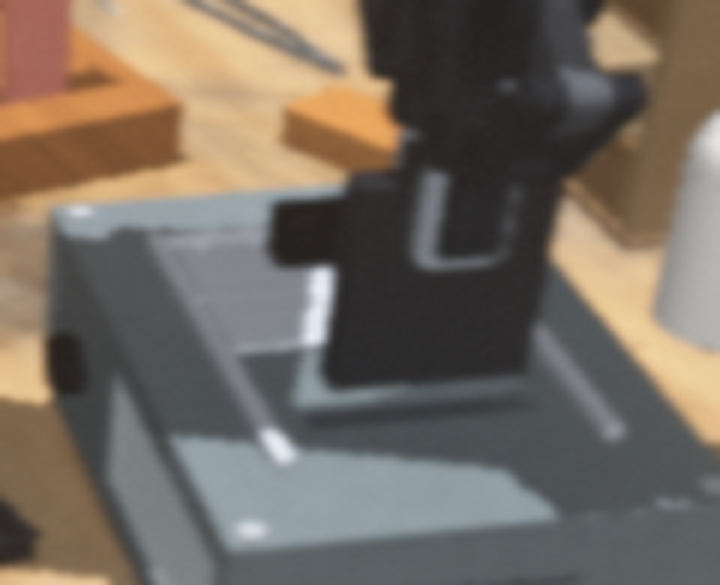

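Run:
```python
from h import *
c=calibration("wrist"); c["world_from_camera"]=np.load("w9.npy")
im=cv2.imread("pics/wrist9.png")
cv2.imwrite("pics/w9d.png",cv2.resize(im[185:225,255:300],None,fx=14,fy=14,interpolation=cv2.INTER_CUBIC))
t=np.array([.6247,-.2690,.175]); th=np.radians(-8.3)
ux=np.array([np.cos(th),np.sin(th),0]);uy=np.array([-np.sin(th),np.cos(th),0])
for nm,z,a,b in (("padbot",.175-.072,.026,.0055),("rim",.09,.030,.0085),("slot",.088,.028,.0065)):
    P=[np.array([t[0],t[1],z])-ux*a+uy*b*k for k in(-1,1)]
    print(nm,((proj(c,P)-[255,185]+.5)*14-.5).round(1).tolist())
```

```text
padbot [[205.7, 234.0], [429.5, 234.2]]
rim [[153.6, 92.8], [481.5, 93.1]]
slot [[193.6, 121.2], [441.4, 121.4]]
```

View pics/w9d.png

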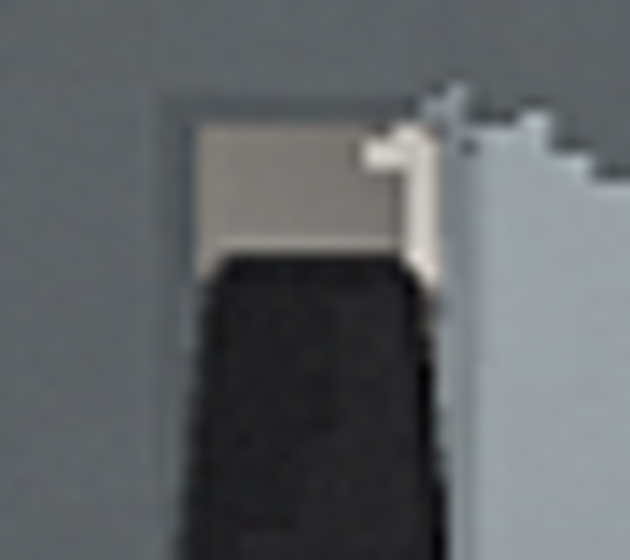

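servo_tool:
  deltas:
    - [[0, 0, 0, -5, 0], [0, 0, 0, -10, 0], [0, 0, 0, -14, 0], [0, 0, 0, -18, 0], [0, 0, 0, -18, 0]]

```text
time: 13.38
tool_pos: [0.6242, -0.2687, 0.1556]
tool_rot: [-0.0, 0.072, 0.997, 0.0]
contact_force: [-0.1, -0.0, -1.9]
gripper_width: 0.121
```

servo_tool:
  deltas:
    - [[0, 0, 0, -5, 0], [0, 0, 0, -10, 0], [0, 0, 0, -15, 0], [0, 0, 0, -20, 0], [0, 0, 0, -20, 0]]

```text
time: 14.0
tool_pos: [0.6241, -0.2686, 0.1354]
tool_rot: [-0.001, 0.072, 0.997, 0.0]
contact_force: [0.5, 0.6, -1.5]
gripper_width: 0.117
```

Run:
```python
from h import *
for i in range(4):
  s0=state();print(s0["tool_pos"],s0["tool_rot"],s0["contact_force"],s0["ft_torque"])
  f=grab_frame("wrist"); cv2.imwrite("pics/wrist10.png",f[:,:,::-1])
```

```text
[ 0.62407638 -0.26861027  0.13544934] [-6.08844736e-04  7.22220994e-02  9.97388347e-01  2.89164097e-04] [ 0.5388503   0.56993255 -1.54944387] [-0.01156545 -0.01766842  0.02537114]
[ 0.62430088 -0.26871742  0.13588924] [-2.89936989e-04  7.22348474e-02  9.97387602e-01  1.21958016e-04] [-1.24973438e-01  1.99071734e-03 -2.05773130e+00] [-0.04999855 -0.0493259   0.02550344]
[ 0.62445904 -0.26885896  0.13625802] [-3.49864218e-05  7.22431074e-02  9.97387052e-01 -3.08726160e-06] [-0.96276685 -0.05677259 -1.36010126] [-0.00609953 -0.01737786 -0.00516378]
[ 0.6245779  -0.26890298  0.13650319] [ 1.55535825e-04  7.22352077e-02  9.97387610e-01 -8.08148570e-05] [-0.18808182  0.04789478 -1.83900627] [ 0.01698446 -0.04199029  0.00581829]
```

View pics/wrist10.png

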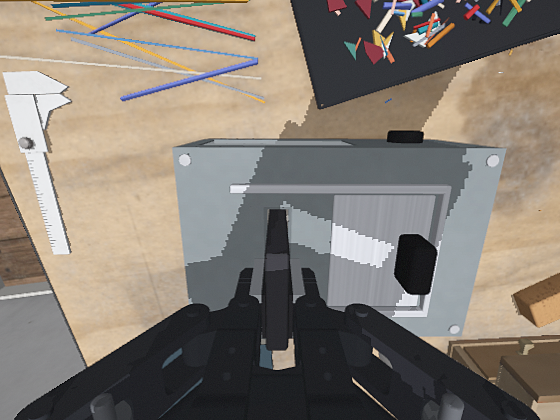

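servo_tool:
  deltas:
    - [[0, 0, 0, -3, 0], [0, 0, 0, -6, 0], [0, 0, 0, -9, 0], [0, 0, 0, -12, 0], [0, 0, 0, -12, 0]]

```text
time: 14.82
tool_pos: [0.6245, -0.2688, 0.1245]
tool_rot: [-0.0, 0.072, 0.997, 0.0]
contact_force: [-1.3, 1.2, 1.9]
gripper_width: 0.118
```

servo_tool:
  deltas:
    - [[0, 0, 0, -1, 0], [0, 0, 0, -2, 0], [0, 0, 0, -3, 0], [0, 0, 0, -3, 0], [0, 0, 0, -3, 0]]

```text
time: 15.45
tool_pos: [0.6245, -0.2688, 0.1216]
tool_rot: [0.0, 0.072, 0.997, -0.0]
contact_force: [-2.7, 0.9, 2.9]
gripper_width: 0.12
```

Run:
```python
from h import *
for i in range(8):
  s0=state();print(s0["tool_pos"],s0["contact_force"],s0["ft_torque"])
  f=grab_frame("side")
cv2.imwrite("pics/side11c.png",cv2.resize(f[180:310,310:430,::-1],None,fx=6,fy=4.5,interpolation=cv2.INTER_CUBIC))
```

```text
[ 0.62451256 -0.26884853  0.12155045] [-2.73266376  0.92018368  2.86388035] [0.1972099  0.42400655 0.04688274]
[ 0.62449307 -0.26885875  0.12150424] [-3.27521838  1.17402527  3.812436  ] [ 0.21664539  0.50109386 -0.02322788]
[ 0.62451025 -0.26884613  0.12150096] [-2.53941259  1.13773392  3.51414176] [ 0.22865329  0.46987163 -0.01051932]
[ 0.62450754 -0.26886486  0.12146794] [-2.30108996  1.1755717   3.29366286] [0.24655126 0.39458225 0.03157012]
[ 0.62447868 -0.26885682  0.12140623] [-2.74542655  0.67579373  3.00228565] [0.252922   0.42242561 0.02214369]
[ 0.62448621 -0.26887625  0.12140689] [-1.72991637  1.06333159  3.20774791] [ 0.21321542  0.42006741 -0.03252882]
[ 0.62449626 -0.26887564  0.12138038] [-2.5603583   0.70752961  3.81911562] [ 0.24330622  0.42620232 -0.04801871]
[ 0.62449266 -0.26887729  0.12138235] [-1.14079796  2.52296191  2.88373799] [ 0.2224115   0.45142175 -0.01395232]
```

View pics/side11c.png

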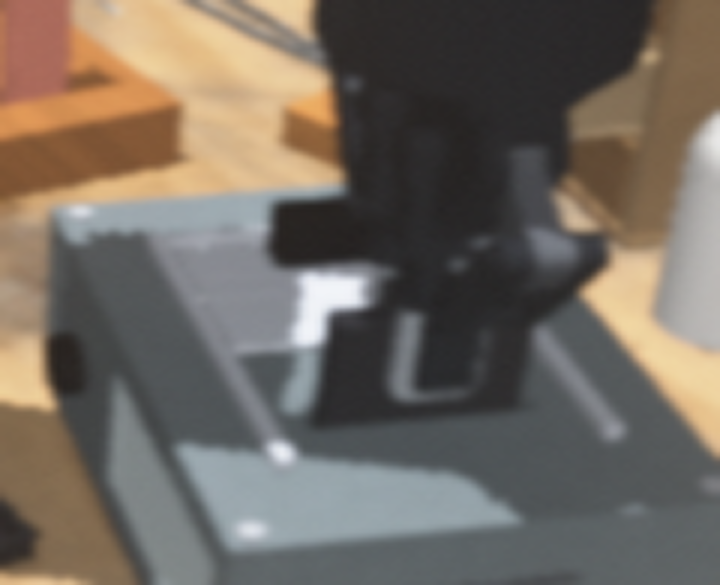

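servo_tool:
  deltas:
    - [[0, 0, 0, -1, 0], [0, 0, 0, -2, 0], [0, 0, 0, -2, 0], [0, 0, 0, -2, 0], [0, 0, 0, -2, 0]]

```text
time: 16.48
tool_pos: [0.6245, -0.2689, 0.1194]
tool_rot: [0.0, 0.072, 0.997, -0.0]
contact_force: [-3.1, 1.3, 5.4]
gripper_width: 0.12
```

servo_tool:
  deltas:
    - [[0, 0, 0, 0, 0], [0, 0, 0, 0, 0], [0, 0, 0, 0, 0], [0, 0, 0, 0, 0], [0, 0, 0, 0, 0]]

```text
time: 17.1
tool_pos: [0.6245, -0.2689, 0.1194]
tool_rot: [0.0, 0.072, 0.997, -0.0]
contact_force: [-2.4, 1.3, 5.2]
gripper_width: 0.118
```

Run:
```python
from h import *
F=[]
for i in range(8):
  s0=state();F.append(np.r_[s0["tool_pos"],s0["contact_force"],s0["gripper_width"]])
  c=calibration("wrist");np.save("w12.npy",c["world_from_camera"]);f=grab_frame("wrist")
print(np.mean(F,0),np.std(F,0));cv2.imwrite("pics/wrist12.png",f[:,:,::-1]);cv2.imwrite("pics/w12c.png",cv2.resize(f[180:370,220:340,::-1],None,fx=5,fy=3.1,interpolation=cv2.INTER_CUBIC))
f=grab_frame("side");cv2.imwrite("pics/side12.png",f[:,:,::-1]);cv2.imwrite("pics/side12c.png",cv2.resize(f[230:290,340:420,::-1],None,fx=9,fy=9,interpolation=cv2.INTER_CUBIC))
```

```text
[ 0.62449453 -0.26887341  0.11940054 -2.66145863  1.57647844  5.06962451
  0.11857183] [9.40553565e-06 1.46535162e-05 5.25457664e-06 5.25708988e-01
 4.67566586e-01 3.96217105e-01 1.28969142e-03]
```

View pics/w12c.png

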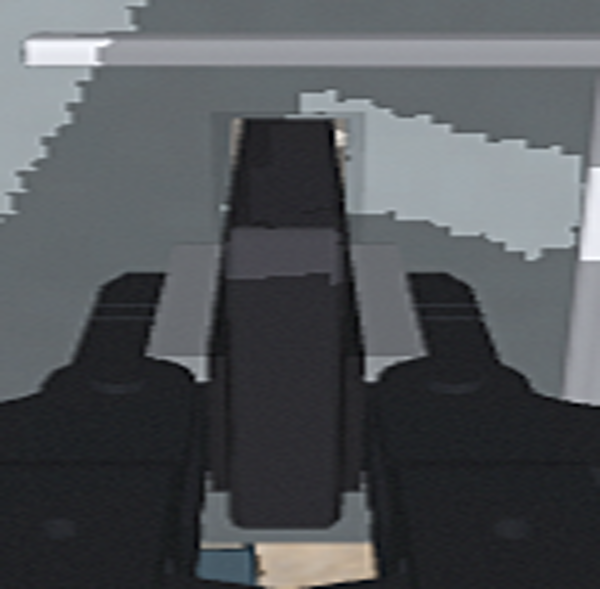

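View pics/side12c.png

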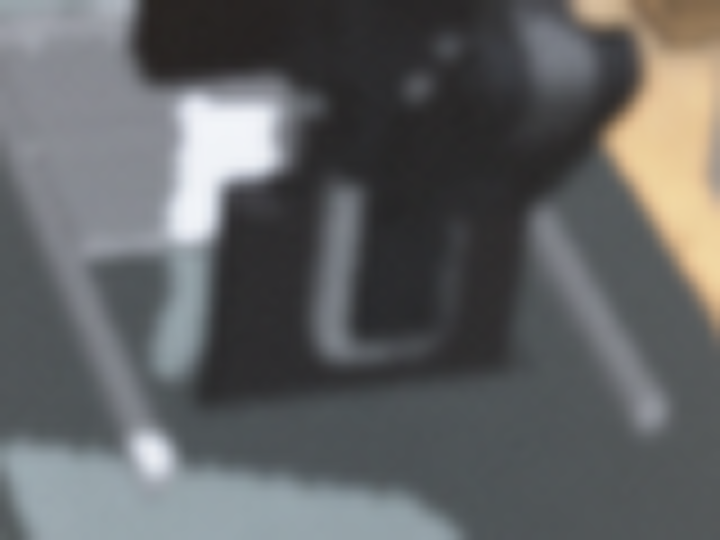

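Run:
```python
from plant import job_done,state
print(job_done()); s=state(); print(s["time"],s["tool_pos"],s["contact_force"])
```

```text
the job is handed in; nothing more can be done
None
the job is handed in; nothing more can be done
```

I slid the shutter open to its stop, lifted the graphite pad out of the block, lowered it through the window onto the shoe and handed the job in. The arm was still holding the pad when I handed in, and no verdict was reported.

My last checks before handing in, at about 17.5 s of the 48 s:

- **Shutter:** I pushed it until the resisting force reached 24 N. The fin had then moved about 45 mm. It starts somewhere between shut and 10 mm open, so the 55 mm open position rests on hitting the stop rather than on the distance alone.
- **Pad position:** The tool was within about 0.5 mm of the window centre I measured. The two camera estimates of that centre agreed to within 1 mm. The pad looked upright and hadn't slipped in the fingers.
- **Shoe depth:** The two estimates differ by about 1 mm, and both are well inside the 4.5 to 12.5 mm band. The tool height gives about 7.6 mm and the force (about 6.9 N) gives about 8.6 mm.
- **Sideways force:** About 3 N appeared once the pad met the shoe, probably friction or light contact with the slot. It stayed steady, and the tool was still.
- **Stone:** It was still standing in its stall in the last pictures that showed it, taken before and during the insertion. I didn't measure its position again at the end.

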